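# Unpin the cap hopper and hold its lid half open

## Robot

A 6-joint arm with a two-finger parallel gripper is mounted at the origin on the work surface. World frame = base frame: x ahead of the robot, y to its left, z up, the work surface at z = 0. Lengths are in mm, angles in rad, forces in N, time in s.
With the tool pointing down it reaches from about 350 to 975 mm from the base axis. Payload 7.1 kg.
Tool frame: the origin (TCP) lies at the very end of the fingers, on their centre line; the grasp point (between the pads) lies 19 mm behind it; y points along the fingers, x is the direction in which the jaws open and shut, and the axes are right-handed (so a half turn about y gives the same grasp; the last joint's range is limited). The gripper opens to 88 mm and grips with 3 to 60 N. Pads are 20 mm wide; open, the fingers measure 115 mm over their backs; the gripper's body (75 mm by 178 mm) begins 61 mm behind the grasp point.
Start: joints at [1.269, 0.423, 1.63, -0, 1.089, -0.019], TCP at [174.372, 600.166, 184.775] pointing down, gripper open.
Joint ranges: [-3, 3], [-0.9, 2.11], [0.09, 2.58], [-1.31, 4.45], [0.11, 2.69], [-2.54, 2.54]. Speed limits (rad/s): [2.39, 2.39, 3.01, 3.14, 3.14, 3.14].

## Interface

Orientations are given as a rotation vector (axis times angle).
In Python, from workcell import ctrl gives the robot as it stands. The module is installed in compiled form; this text tells all that it offers.
- The arm moves only by the tool jog_arm, never from a script. Its argument "steps" is a list of rows, each an object with "turn": the turn, a rotation vector about the world's x, y, z scaled (see below), a list of three; "dp": the shift along the world's x, y, z scaled (see below), a list of three; "claw": the opening, from 0 (shut) to 1 (fully open). In form: [{"turn": [wx, wy, wz], "dp": [x, y, z], "claw": claw}, ...]. A call has 1 to 12 rows; each row is the pose to reach, as a shift and turn from the pose measured when the call began, turning the shorter way round; what a row does not reach only later rows make up. The controller multiplies each number of a shift by 80 mm and each number of a turn by pi rad. A row lasts 1/12 s, in which the tool goes at most 41.7 mm and 7.16 degrees, less where a joint would pass 70% of its speed; a pose out of reach is approached as far as the arm can. A call with a number of a shift or a turn outside -1 to 1 is refused whole. A call with a gripper value outside its range is refused whole. The fingers move at their own pace and stop on an object; the grip force is fixed at half the most. Time passes only in rows, so rows that repeat a pose let the fingers close. It gives the time, the measured TCP pose, the force and the opening at its end, in the units of the state.
- ctrl.get_obs(): the state, without advancing time (a new reading comes with each control period).
- ctrl.get_image(name): name is "side" or "top"; returns a dict with "img" (400x640x3 uint8, red, green, blue), "range_z" (400x640 float32, mm along the optical axis (not along the pixel's ray), 0 where there is no reading), "fovy" (degrees; the focal length in pixels is half the picture's height over the tangent of half this angle, whatever the lens; pixels are square), "cx", "cy" (the principal point, pixels), "camera_from_world" (4x4, takes a point from world to camera coordinates). Camera axes: x right, y down, z forward; pixel columns grow to the right and rows downward; lengths in mm; the calibration is good to about 2 mm. A picture is of the moment at which its call begins.
- ctrl.close_job(): hands the job in, once; it reports no verdict.
The state is a dict: "t": time; "qpos": joint angles; "qvel": joint speeds; "joint_torque": joint torques, N m; "ee_pos": TCP position; "orientation": TCP orientation; "ft_force": force on the tool from outside, world axes, zero at the start; "moment": the same for the moment, N m; "width": finger opening in mm.
Only numpy, scipy, OpenCV 4.12 (cv2) and the standard library are available. Lean on these libraries where they do the work, as an engineer would, in place of code of your own. Each camera call takes 0.05 s, during which the arm holds its last target.

## Task

Free the cap hopper's lid: turn its T-handled locking pin a quarter turn anticlockwise to the stop, lift it out and set it down upright, not dropped, fully home in the hole of the white rest block. Then raise the lid to 45 degrees and finish while still holding it there, steady, so that a colleague can top up the caps (let go, it falls shut); leave the bottles and the jug where they stand.

Things in the scene. Friction and masses are not known exactly. Their poses are not given: they have to be found in the camera images.
- hopper: Fixed steel box for bottle caps, 180 (x) x 240 (y) x 100 mm high on a thin base plate; origin under the box's centre at table height. Its -x side (to the robot) carries a 70 mm wide bracket plate reaching 75 mm out, top 94 mm up, 8 mm thick, with the bayonet slot. Lid hinge along the +x top edge; closed lid's top 108 mm above the table. A 90 mm wide outlet box juts 60 mm from the +x side.
- slot (a point): Centre of the bayonet slot in the bracket plate's top, at (-135, 0, 94) mm in the hopper frame; the pin stands here at the start. Slot 34 mm long along the hopper's x, 10 mm wide. The lid's forked lip (two tines 18 mm wide, 22 mm apart) lies over the plate, top 104 mm above the table; the pin's disc rests on it, so the lid cannot rise until the pin is out.
- pin: Loose locking pin, about 0.2 kg, upright. Origin: centre of the underside of its black disc (52 mm across, 6 mm thick), z up. On the disc stands a flat black grip bar 50 mm long (pin's x), 14 mm wide (y), top 44 mm above the origin. Below: steel shaft 16 mm thick, 33 mm long, with a cross lug 30 mm long (pin's x, in line with the bar), 6 mm wide, 22 to 29 mm below the origin.
- pin_grip (a point): Middle of the pin's grip bar, 31 mm above the pin's origin. At the start the bar is crosswise, 60 to 90 degrees clockwise (from above) of the hopper's x, lug caught under the plate. It turns freely; anticlockwise, the lug meets a firm stop when the bar lies along the hopper's x (within 3 degrees); only there (within about 6 degrees) it lifts out, straight up, clear after 35 mm.
- rest: White plastic block, 90 x 90 x 50 mm high, fixed to the table; origin at the centre of its underside. It stands to the left or right of the hopper, the jug on the other side.
- rest_hole0 (a point): Centre of the mouth of the round hole in the block's top, 50 mm above the table; 39 mm wide, 44 mm deep. The pin goes in at any yaw; when home its disc rests on the block's top, the pin's origin 50 mm above the table.
- lid (a joint): Lid angle in rad: 0 shut, growing as its robot-side edge rises about the hinge; 45 degrees = 0.785; end stop 1.35. The lid is a flat aluminium plate of about 0.45 kg (0.3 to 0.65) without spring: it falls shut from every angle.
- lid_handle (a point): Middle of the lid's black round handle bar, 12 mm thick, 100 mm free between its posts, along the hopper's y; when shut 145 mm from the hinge line towards the robot and 46 mm above it (38 mm off the lid's top face); moves with the lid. It can be taken from above, fingers closing along the hopper's x, and pivots between the fingers as the lid rises.
- lid_hinge (a point): Middle of the lid's hinge line, which runs along the hopper's y axis, at (90, 0, 100) mm in the hopper frame.
- bottle_a: Bystander: full sauce bottle 60 mm across, 159 mm high with its white cap, to the left of the hopper; origin under its centre.
- bottle_b: Bystander: the same kind of bottle, to the right of the hopper.
- jug: Bystander: open orange plastic jug, 90 mm across, 120 mm high, handle on its +y side; origin under its centre.
There are look-alikes about, which are no part of the job. What is meant by the pin is not orange, and is the smaller of those in its own colour.

How it is judged (in metres and radians):
On the way, in this order (a step that is already met when the one before it is completed fails the run):
1. the pin has been turned free and is held, lifted clear of the hopper (z of pin in the frame of hopper above 0.14 m and contact force between the fingers and pin above 0.5 N), for 0.2 s.
2. the pin stands upright, home in the rest block's hole, let go (horizontal distance between pin and rest_hole0 below 0.01 m and z of pin in the frame of rest between 0.046 and 0.054 m and angle between pin's own z axis and vertical below 0.08 rad and contact force between each of the fingers, the arm and pin below 0.1 N and linear speed of pin below 0.02 m/s), for 0.2 s.
At the end, for the whole second after the job is handed in: The lid is still at 45 +-6 degrees, carried by the robot alone (0.5 N or more; pin, bottles and jug clear of the hopper). The pin is upright (0.08 rad), at rest and untouched in the rest hole, within 10 mm of centre, disc within 4 mm of the block. Bottles, jug upright, moved under 30 mm (all of step 2 and value of joint lid between 0.68 and 0.89 rad and velocity of joint lid between -0.1 and 0.1 rad/s and contact force between any of the fingers, the arm and hopper above 0.5 N and contact force between each of pin, bottle_a, bottle_b, jug and hopper below 0.1 N and distance of each of bottle_a, bottle_b, jug from where it was at the start of the episode below 0.03 m and angle between each of bottle_a, bottle_b, jug's own z axis and vertical below 0.15 rad); the arm keeps its last pose, push and grip.
It fails at once if a bottle or the jug is pushed more than 30 mm or tipped (distance of any of bottle_a, bottle_b, jug from where it was at the start of the episode above 0.03 m or angle between any of bottle_a, bottle_b, jug's own z axis and vertical above 0.35 rad).
It fails at once if the pin is dropped (contact force between each of the fingers, the arm and pin below 0.05 N and linear speed of pin above 0.5 m/s).
It also fails if it takes over 58 s, if anything falls off the work surface, if the arm or the gripper's body presses on something with over 40 N, if the wrist force passes 120 N, or if a joint passes its speed limit or range.

## Working session

There is one attempt and no reset: what is moved stays moved. The work goes in short steps, Python scripts to look and compute and a tool call to move; the robot and the scene stay as the last step left them, time stands still between calls to the robot, and variables do not carry over. Pictures are saved under pics/ and viewed, and the job is handed in when it is done.

Besides the shell and the picture viewer there is one more tool, called as a command line: name --argument value ..., lists and objects as JSON in quotes. jog_arm: Moves the arm, as the interface text tells. Its arguments: {"type":"object","properties":{"steps":{"type":"array","items":{"type":"object","properties":{"turn":{"type":"array","items":{"type":"number"}},"dp":{"type":"array","items":{"type":"number"}},"claw":{"type":"number"}}}}},"required":["steps"]}

```bash
mkdir -p pics
cat > h.py <<'E'
import numpy as np,cv2
from workcell import ctrl
def cam(n):
    d=ctrl.get_image(n); im=d["img"]; f=im.shape[0]/2/np.tan(np.radians(d["fovy"])/2)
    d["f"]=f; d["T"]=np.array(d["camera_from_world"]); return d
def world(d,u,v,z=None):
    # depth if z None, else plane z
    T=d["T"];R=T[:3,:3];c=-R.T@T[:3,3]
    r=np.array([(u-d["cx"])/d["f"],(v-d["cy"])/d["f"],1.0])
    w=R.T@r
    s=d["range_z"][int(round(v)),int(round(u))] if z is None else (z-c[2])/w[2]
    return c+s*w
def cloud(d):
    T=d["T"];R=T[:3,:3];c=-R.T@T[:3,3]
    v,u=np.mgrid[:400,:640]; r=np.stack([(u-d["cx"])/d["f"],(v-d["cy"])/d["f"],np.ones_like(u,float)],-1)
    return c+(r@R)*d["range_z"][...,None]
def proj(d,p):
    q=d["T"][:3,:3]@p+d["T"][:3,3]; return q[:2]/q[2]*d["f"]+[d["cx"],d["cy"]]
def save(d,n): cv2.imwrite("pics/"+n,d["img"][...,::-1])
E
python3 - <<'E'
from h import *
import pickle
for n in("top","side"):
    d=cam(n);save(d,n+"0.png");print(n,d["fovy"],d["cx"],d["cy"],np.round(d["T"],3).tolist());pickle.dump(d,open(n+"0.pkl","wb"))
print(ctrl.get_obs())
E
```

```text
top 47.880632840946085 320.923908479606 195.90276317593478 [[0.019, -1.0, 0.009, 3.048], [-0.987, -0.02, -0.16, 563.774], [0.16, -0.006, -0.987, 1076.637], [0.0, 0.0, 0.0, 1.0]]
side 47.92959312931792 334.1442048913976 200.3683817566146 [[0.686, -0.727, 0.005, -376.472], [-0.536, -0.511, -0.672, 362.189], [0.491, 0.458, -0.741, 818.677], [0.0, 0.0, 0.0, 1.0]]
{'t': 0.1, 'qpos': array([ 1.26900359e+00,  4.23777519e-01,  1.63059801e+00,  1.13168727e-05,
        1.08861771e+00, -1.89989264e-02]), 'qvel': array([ 0.00056315, -0.0009598 , -0.00198992, -0.00167619, -0.00047761,
        0.00035581]), 'joint_torque': array([ 1.72593809e-03, -5.45614600e+01, -2.74324465e+01,  6.45386358e-02,
        1.89146027e-02, -3.49634774e-05]), 'ee_pos': array([174.20550142, 599.65132047, 184.07741332]), 'orientation': array([-1.33064245, -0.99756075,  0.99945947]), 'ft_force': array([ 0.67859772, -0.99655512,  0.1118952 ]), 'moment': array([-0.00497347,  0.00650774,  0.00542072]), 'width': 87.9132779313455}
```

View pics/top0.png

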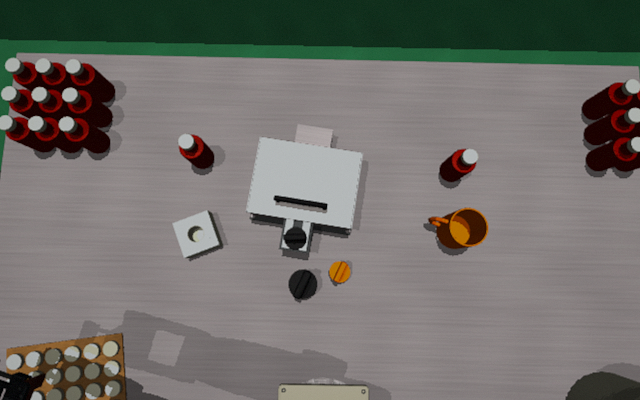

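View pics/side0.png

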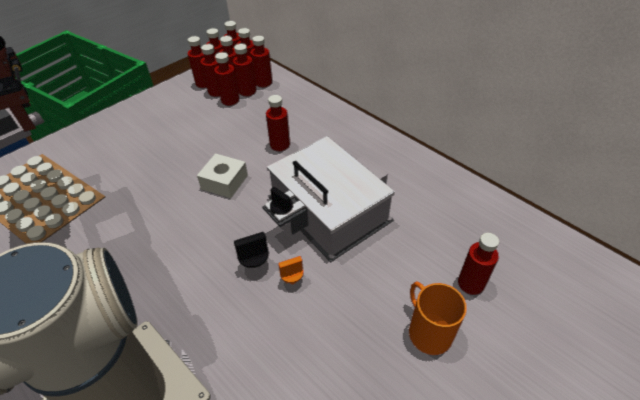

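Three T-handles show in the top view: black at (295,238), standing in the bracket slot; a larger black one at (303,284) and an orange one at (340,272), both on the table. The pin is the first: black, the smaller of the two black ones, and in the slot. I'll confirm it in a crop and take measurements.

Run:
```python
from h import *
import pickle
t=pickle.load(open("top0.pkl","rb"));s=pickle.load(open("side0.pkl","rb"))
a=cv2.resize(t["img"][205:310,240:360],None,fx=4.5,fy=4.5,interpolation=cv2.INTER_CUBIC)
cv2.imwrite("pics/crop_top.png",a[...,::-1])
b=cv2.resize(s["img"][170:300,220:350],None,fx=4.5,fy=4.5,interpolation=cv2.INTER_CUBIC)
cv2.imwrite("pics/crop_side.png",b[...,::-1])
C=cloud(t);Z=C[...,2]
def rect(m,name):
    n,l,st,c=cv2.connectedComponentsWithStats(m.astype(np.uint8))
    for i in range(1,n):
        if st[i,4]<25: continue
        P=C[l==i]; r=cv2.minAreaRect(P[:,:2].astype(np.float32)); print(name,st[i,:5],"c",np.round(r[0],1),"sz",np.round(r[1],1),"ang",round(r[2],1),"medz",np.round(np.median(P[:,2]),1),"mean",np.round(P.mean(0),1))
roi=np.zeros(Z.shape,bool);roi[100:310,150:520]=1
rect(roi&(abs(Z-108)<5),"lid")
rect(roi&(Z>125)&(Z<155),"high")
rect(roi&(abs(Z-50)<4),"rest")
rect(roi&(Z>155),"bot")
R=np.zeros(Z.shape,bool);R[225:250,280:312]=1
rect(R&(Z>125),"bar")
R[:]=0;R[262:305,280:325]=1
rect(R&(Z>6),"big")
```

```text
lid [ 245  136  118  115 8077] c [554.4  59.6] sz [250.9 252.6] ang 82.1 medz 109.0 mean [581.2  55.  108.9]
lid [194 145  11  15  31] c [652.3 304.5] sz [ 8. 41.] ang 57.4 medz 107.5 mean [653.1 303.7 108. ]
lid [449 158  16  16  41] c [ 629.3 -303.5] sz [48.3 12.2] ang 42.0 medz 108.4 mean [ 628.7 -302.2  108.7]
lid [468 210  17  26  54] c [ 502.5 -355.4] sz [65.6 18.1] ang 26.9 medz 107.3 mean [ 502.  -358.2  107.6]
lid [442 216  18  29  61] c [ 477.1 -288. ] sz [68.1 18.8] ang 16.4 medz 106.6 mean [ 483.6 -284.9  107.2]
lid [294 271  16  28 146] c [349.3  55.1] sz [17.7 63.4] ang 66.7 medz 104.8 mean [348.5  56.  104.8]
high [184 140  12  11  45] c [658.3 316.9] sz [11.5 30.6] ang 52.7 medz 137.1 mean [657.5 316.  139.6]
high [459 152  13  14  50] c [ 638.1 -311.9] sz [32.7 13.1] ang 37.9 medz 138.3 mean [ 636.8 -311.7  140. ]
high [273 195  54  14 274] c [534.2  62.3] sz [121.2  12. ] ang 81.6 medz 151.7 mean [533.5  61.8 151.1]
high [283 233  23   8 155] c [455.2  72.9] sz [14.4 49.2] ang 3.8 medz 148.4 mean [454.4  73.  147.6]
rest [ 172  210   47   47 1118] c [464.9 319.9] sz [91.3 91. ] ang 22.1 medz 50.9 mean [463.8 319.4  50.8]
rest [288 269  17  19 112] c [366.   72.3] sz [22.7 48.7] ang 64.6 medz 52.5 mean [362.   72.8  52.3]
rest [301 272  16  26 131] c [342.8  35.1] sz [24.7 62.3] ang 67.5 medz 52.1 mean [342.6  36.2  52. ]
bot [178 133  16  16 191] c [525.4 185.3] sz [432.   33.6] ang 44.9 medz 159.8 mean [664.  323.6 165. ]
bot [461 148  17  16 196] c [ 644.4 -321.2] sz [34.3 36.1] ang 24.7 medz 159.9 mean [ 644.4 -320.2  159.9]
bar [283 233  23   8 156] c [434.3  48.9] sz [106.9  40.9] ang 50.2 medz 148.4 mean [453.9  72.6 154. ]
big [288 269  30  30 671] c [350.1  54.4] sz [66.2 69.7] ang 1.9 medz 54.9 mean [349.9  54.8  77.8]
```

View pics/crop_top.png

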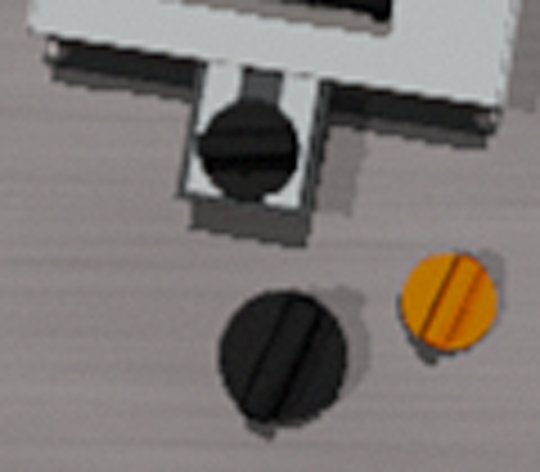

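View pics/crop_side.png

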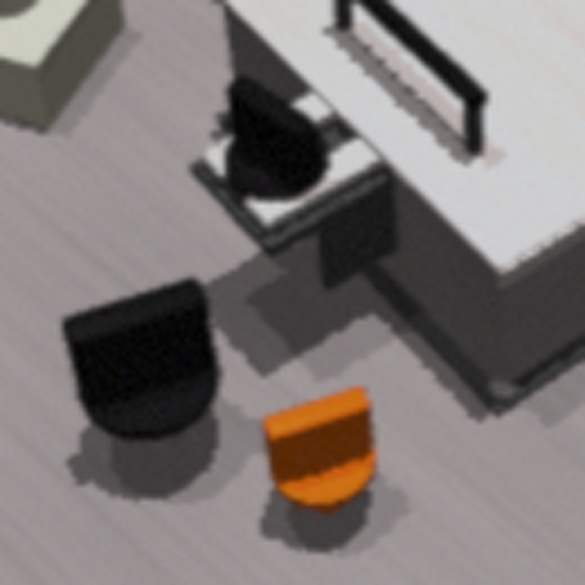

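Run:
```python
from h import *
import pickle
from scipy.spatial.transform import Rotation as Ro
t=pickle.load(open("top0.pkl","rb"));s=pickle.load(open("side0.pkl","rb"))
o=ctrl.get_obs();print(np.round(Ro.from_rotvec(o["orientation"]).as_matrix(),3))
# hole ellipse contour in both
for n,d,(u0,u1,v0,v1) in(("top",t,(172,220,210,258)),("side",s,(198,248,152,198))):
    C=cloud(d)
    m=np.zeros((400,640),np.uint8);m[v0:v1,u0:u1]=1
    top=((abs(C[...,2]-50)<6)&(m>0)).astype(np.uint8)
    cs,hi=cv2.findContours(top,cv2.RETR_CCOMP,cv2.CHAIN_APPROX_NONE)
    for c,hh in zip(cs,hi[0]):
        if len(c)<8: continue
        P=np.array([world(d,*p[0],50)[:2] for p in c],np.float32)
        if hh[3]>=0: print(n,"hole",np.round(cv2.minEnclosingCircle(P),1) if 0 else (cv2.minEnclosingCircle(P),cv2.fitEllipse(P)))
        else: print(n,"block",cv2.minAreaRect(P))
# pin bar & handle in side
C=cloud(s);Z=C[...,2]
for nm,(u0,u1,v0,v1),lo,hi in(("bar",(262,300,180,220),140,156),("handle",(285,335,155,205),143,158),("disc",(262,300,180,225),106,116)):
    m=np.zeros((400,640),bool);m[v0:v1,u0:u1]=1
    g=s["img"].max(-1)<60
    P=C[m&g&(Z>lo)&(Z<hi)];print(nm,len(P),cv2.minAreaRect(P[:,:2].astype(np.float32)),np.median(P[:,2]))
C=cloud(t);Z=C[...,2];m=np.zeros((400,640),bool);m[220:255,278:314]=1
P=C[m&(t["img"].max(-1)<70)&(Z>106)&(Z<116)];print("disc top",len(P),cv2.minEnclosingCircle(P[:,:2].astype(np.float32)))
# lid edges: angle from far edge of lid
m=((abs(Z-108)<3)).astype(np.uint8);m[:, :240]=0;m[:,370:]=0;m[215:]=0
c=max(cv2.findContours(m,0,2)[0],key=cv2.contourArea);r=cv2.minAreaRect(np.array([world(t,*p[0],108)[:2] for p in c],np.float32));print("lid",r)
```

```text
[[ 0.279 -0.    -0.96 ]
 [ 0.96  -0.001  0.279]
 [-0.001 -1.     0.   ]]
top block ((464.50128173828125, 319.3360595703125), (91.39029693603516, 91.43682098388672), 22.125322341918945)
top hole (((464.6175231933594, 319.39080810546875), 20.739465713500977), ((464.7624206542969, 319.3222961425781), (39.2341194152832, 39.71346664428711), 56.52463912963867))
side block ((461.32763671875, 315.13916015625), (96.0699691772461, 94.06008911132812), 22.571102142333984)
side hole (((461.11004638671875, 316.49517822265625), 21.389122009277344), ((461.4453125, 315.3665771484375), (37.1036491394043, 40.10474395751953), 41.15591812133789))
bar 125 ((452.5804138183594, 70.49395751953125), (14.236645698547363, 50.051116943359375), 3.2360777854919434) 146.98097555184484
handle 198 ((516.0401611328125, 68.75338745117188), (108.03659057617188, 92.08090209960938), 56.518394470214844) 149.6580646730652
disc 164 ((449.192626953125, 66.23377990722656), (39.07568359375, 46.41462326049805), 46.60577392578125) 109.77885388622576
disc top 214 ((454.57366943359375, 72.57075500488281), 25.14949607849121)
lid ((587.745849609375, 54.65185546875), (249.94277954101562, 184.14642333984375), 82.01895141601562)
```

jog_arm --steps '[{"turn": [0,0,-0.04],"dp": [0.4,-0.4,0.5],"claw": 0.45},{"turn": [0,0,-0.08],"dp": [0.8,-0.8,0.9],"claw": 0.45},{"turn": [0,0,-0.12],"dp": [1,-1,0.9],"claw": 0.45},{"turn": [0,0,-0.16],"dp": [1,-1,0.9],"claw": 0.45}]'

```text
t: 0.43
ee_pos: [257.3, 517.8, 258.8]
orientation: [-1.483, -0.611, 0.608]
ft_force: [0.5, 0.7, -0.9]
width: 64.7
```

jog_arm --steps '[{"turn": [0,0,-0.04],"dp": [0.45,-0.45,0],"claw": 0.45},{"turn": [0,0,-0.08],"dp": [0.9,-0.9,0],"claw": 0.45},{"turn": [0,0,-0.1],"dp": [1,-1,0],"claw": 0.45}]'

```text
t: 0.68
ee_pos: [338.4, 436.0, 258.8]
orientation: [-1.541, -0.362, 0.359]
ft_force: [0.7, 0.3, -0.4]
width: 44.6
```

jog_arm --steps '[{"turn": [0,0,-0.04],"dp": [0.4,-0.45,0],"claw": 0.45},{"turn": [0,0,-0.08],"dp": [0.8,-0.9,0],"claw": 0.45},{"turn": [0,0,-0.1],"dp": [0.9,-1,0],"claw": 0.45}]'

```text
t: 0.93
ee_pos: [411.9, 353.1, 258.6]
orientation: [-1.57, -0.11, 0.107]
ft_force: [-0.0, 0.8, 0.6]
width: 39.8
```

jog_arm --steps '[{"dp": [0.2,-0.5,0],"turn": [0,0,0],"claw": 0.45},{"dp": [0.4,-0.95,0],"turn": [0,0,0],"claw": 0.45},{"dp": [0.5,-1,0],"turn": [0,0,0],"claw": 0.45}]'

```text
t: 1.18
ee_pos: [452.6, 268.4, 258.2]
orientation: [-1.572, -0.107, 0.106]
ft_force: [-0.9, 1.1, 0.3]
width: 39.5
```

jog_arm --steps '[{"dp": [0,-0.5,0],"turn": [0,0,0],"claw": 0.45},{"dp": [0,-0.95,0],"turn": [0,0,0],"claw": 0.45},{"dp": [0,-1,0],"turn": [0,0,0],"claw": 0.45}]'

```text
t: 1.43
ee_pos: [451.8, 184.1, 257.6]
orientation: [-1.574, -0.104, 0.105]
ft_force: [0.9, 0.6, -0.0]
width: 39.5
```

jog_arm --steps '[{"dp": [0,-0.5,0],"turn": [0,0,-0.02],"claw": 0.45},{"dp": [0,-0.95,-0.3],"turn": [0,0,-0.022],"claw": 0.45},{"dp": [0,-1,-0.5],"turn": [0,0,-0.022],"claw": 0.45},{"dp": [0,-1,-0.5],"turn": [0,0,-0.022],"claw": 0.45}]'

```text
t: 1.77
ee_pos: [449.5, 102.3, 214.8]
orientation: [-1.577, -0.043, 0.053]
ft_force: [-0.6, -0.3, 0.2]
width: 39.2
```

```bash
cat >> h.py <<'E'
from scipy.spatial.transform import Rotation as Ro
def st():
    o=ctrl.get_obs();M=Ro.from_rotvec(o["orientation"]).as_matrix()
    print("t",round(o["t"],2),"p",np.round(o["ee_pos"],1),"yaw",round(np.degrees(np.arctan2(M[1,0],M[0,0])),2),"yax",np.round(M[:,1],3),"w",round(o["width"],1),"F",np.round(o["ft_force"],1),"M",np.round(o["moment"],2),"q6",round(o["qpos"][5],2))
E
python3 -c "
from h import *
st()"
```

```text
t 1.77 p [449.5 102.3 214.8] yaw 3.48 yax [-0.006 -0.007 -1.   ] w 39.2 F [-0.6 -0.3  0.2] M [-0.06  0.08 -0.05] q6 0.14
```

jog_arm --steps '[{"dp": [0.056,-0.38,0],"turn": [0.002,-0.002,0],"claw": 0.45},{"dp": [0.056,-0.38,-0.3],"turn": [0.002,-0.002,0],"claw": 0.45},{"dp": [0.056,-0.38,-0.6],"turn": [0.002,-0.002,0],"claw": 0.45},{"dp": [0.056,-0.38,-0.6],"turn": [0.002,-0.002,0],"claw": 0.45}]'

```text
t: 2.1
ee_pos: [452.0, 72.4, 164.3]
orientation: [-1.571, -0.043, 0.052]
ft_force: [-0.3, 0.7, -0.6]
width: 39.8
```

```bash
python3 -c "
from h import *
st()
d=cam('top');e=cam('side')
a=cv2.resize(d['img'][160:300,230:370],None,fx=4,fy=4);b=cv2.resize(e['img'][120:260,220:340],None,fx=4,fy=4)
cv2.imwrite('pics/pre1.png',a[...,::-1]);cv2.imwrite('pics/pre1s.png',b[...,::-1])"
```

```text
t 2.1 p [452.   72.4 164.3] yaw 3.47 yax [-0.005 -0.001 -1.   ] w 39.8 F [-0.3  0.7 -0.6] M [-0.03  0.1  -0.02] q6 0.07
```

View pics/pre1s.png

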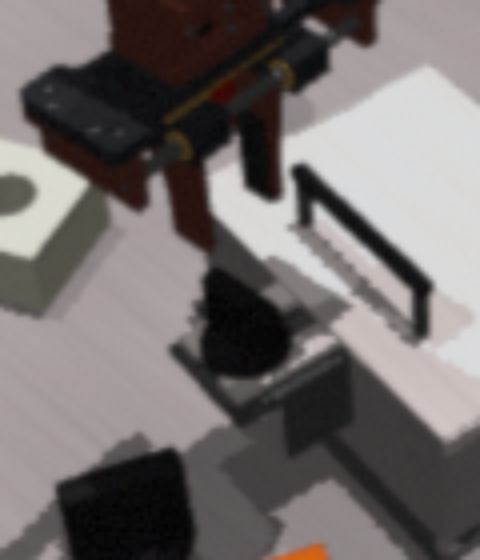

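jog_arm --steps '[{"dp": [0.02,-0.007,-0.2],"turn": [0,-0.002,0],"claw": 0.45},{"dp": [0.025,-0.007,-0.4],"turn": [0,-0.002,0],"claw": 0.45},{"dp": [0.025,-0.007,-0.59],"turn": [0,-0.002,0],"claw": 0.45},{"dp": [0.025,-0.007,-0.59],"turn": [0,-0.002,0],"claw": 0.45},{"dp": [0.025,-0.007,-0.59],"turn": [0,-0.002,0],"claw": 0.45}]'

```text
t: 2.62
ee_pos: [456.7, 73.1, 121.0]
orientation: [-1.571, -0.053, 0.045]
ft_force: [0.5, -0.6, 1.0]
width: 39.7
```

```bash
python3 -c "
from h import *
st()
d=cam('top');e=cam('side')
b=cv2.resize(e['img'][140:260,220:340],None,fx=4,fy=4)
cv2.imwrite('pics/pre2s.png',b[...,::-1])"
```

```text
t 2.62 p [456.7  73.1 121. ] yaw 3.58 yax [ 0.005 -0.    -1.   ] w 39.7 F [ 0.5 -0.6  1. ] M [-0.05  0.01  0.01] q6 0.07
```

View pics/pre2s.png

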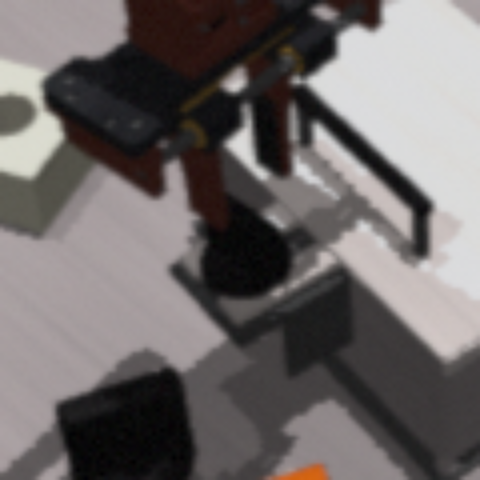

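The fingers straddle the bar, left finger at crop (205,200) and right at (285,160). I'll go a little lower and close.

jog_arm --steps '[{"dp": [-0.03,-0.01,-0.04],"turn": [0,0,0],"claw": 0.45},{"dp": [-0.03,-0.01,-0.04],"turn": [0,0,0],"claw": 0.45},{"dp": [-0.03,-0.01,-0.04],"turn": [0,0,0],"claw": 0.3},{"dp": [-0.03,-0.01,-0.04],"turn": [0,0,0],"claw": 0.2},{"dp": [-0.03,-0.01,-0.04],"turn": [0,0,0],"claw": 0.1},{"dp": [-0.03,-0.01,-0.04],"turn": [0,0,0],"claw": 0},{"dp": [-0.03,-0.01,-0.04],"turn": [0,0,0],"claw": 0},{"dp": [-0.03,-0.01,-0.04],"turn": [0,0,0],"claw": 0},{"dp": [-0.03,-0.01,-0.04],"turn": [0,0,0],"claw": 0}]'

```text
t: 3.47
ee_pos: [454.9, 72.1, 118.3]
orientation: [-1.571, -0.055, 0.043]
ft_force: [0.7, -0.5, 0.3]
width: 0.5
```

```bash
python3 -c "
from h import *
st()"
```

```text
t 3.47 p [454.9  72.1 118.3] yaw 3.57 yax [ 0.007 -0.    -1.   ] w 0.5 F [ 0.7 -0.5  0.3] M [-0.05  0.03 -0.06] q6 0.07
```

```bash
python3 -c "
from h import *
d=cam('top');e=cam('side')
a=cv2.resize(d['img'][180:300,240:360],None,fx=4,fy=4);b=cv2.resize(e['img'][130:250,220:340],None,fx=4,fy=4)
cv2.imwrite('pics/miss.png',np.hstack([a,b])[...,::-1][:, :800] if 0 else cv2.resize(np.hstack([a,b]),(800,400))[...,::-1])
C=cloud(e);m=np.zeros((400,640),bool);m[170:225,255:310]=1
o=ctrl.get_obs()
print(proj(e,o['ee_pos']),proj(d,o['ee_pos']),proj(e,o['ee_pos']+[0,0,30]))
"
```

```text
[281.22453062 201.24103673] [295.02261319 237.13875411] [280.08106853 191.86769008]
```

View pics/miss.png

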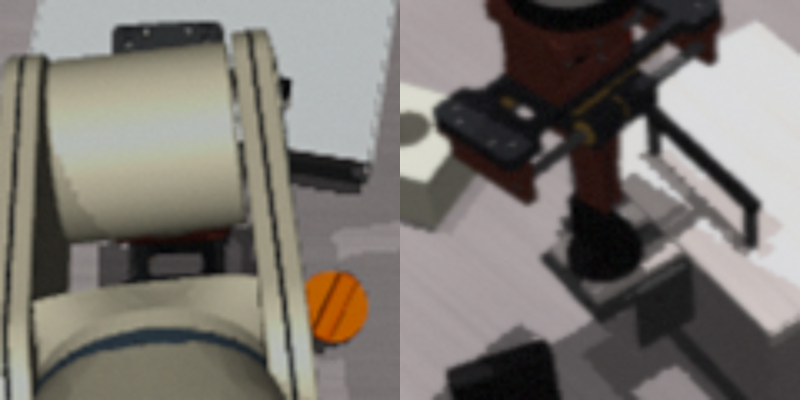

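```bash
python3 -c "
from h import *
e=cam('side');C=cloud(e)
for v in range(150,224,4):
  print(v,[(tuple(np.round(C[v,u]).astype(int)),tuple(e['img'][v,u])) for u in (276,281,286)])
"
```

```text
150 [((np.int64(441), np.int64(50), np.int64(290)), (np.uint8(42), np.uint8(20), np.uint8(15))), ((np.int64(451), np.int64(49), np.int64(284)), (np.uint8(42), np.uint8(19), np.uint8(15))), ((np.int64(464), np.int64(50), np.int64(275)), (np.uint8(11), np.uint8(11), np.uint8(14)))]
154 [((np.int64(438), np.int64(48), np.int64(282)), (np.uint8(38), np.uint8(17), np.uint8(14))), ((np.int64(451), np.int64(50), np.int64(273)), (np.uint8(16), np.uint8(15), np.uint8(15))), ((np.int64(466), np.int64(54), np.int64(261)), (np.uint8(33), np.uint8(28), np.uint8(19)))]
158 [((np.int64(437), np.int64(48), np.int64(273)), (np.uint8(17), np.uint8(15), np.uint8(18))), ((np.int64(453), np.int64(54), np.int64(259)), (np.uint8(44), np.uint8(37), np.uint8(23))), ((np.int64(459), np.int64(46), np.int64(260)), (np.uint8(19), np.uint8(14), np.uint8(16)))]
162 [((np.int64(438), np.int64(51), np.int64(261)), (np.uint8(36), np.uint8(30), np.uint8(19))), ((np.int64(446), np.int64(47), np.int64(258)), (np.uint8(15), np.uint8(15), np.uint8(17))), ((np.int64(451), np.int64(37), np.int64(261)), (np.uint8(22), np.uin
[... 3527 characters left out ...]
107)), (np.uint8(45), np.uint8(43), np.uint8(43))), ((np.int64(445), np.int64(47), np.int64(104)), (np.uint8(89), np.uint8(86), np.uint8(84)))]
218 [((np.int64(426), np.int64(60), np.int64(96)), (np.uint8(60), np.uint8(58), np.uint8(58))), ((np.int64(430), np.int64(48), np.int64(102)), (np.uint8(89), np.uint8(86), np.uint8(84))), ((np.int64(444), np.int64(48), np.int64(91)), (np.uint8(35), np.uint8(35), np.uint8(35)))]
222 [((np.int64(422), np.int64(56), np.int64(89)), (np.uint8(56), np.uint8(54), np.uint8(56))), ((np.int64(426), np.int64(44), np.int64(96)), (np.uint8(28), np.uint8(28), np.uint8(31))), ((np.int64(436), np.int64(39), np.int64(91)), (np.uint8(30), np.uint8(30), np.uint8(32)))]
```

Fully closed, the fingers are above the bar. The side camera puts the tips at z≈153, while the reported TCP is at 118. I'll open and measure the tip height from both cameras before going further.

jog_arm --steps '[{"dp": [0,0,0.3],"turn": [0,0,0],"claw": 0.45},{"dp": [0,0,0.5],"turn": [0,0,0],"claw": 0.45},{"dp": [0,0,0.5],"turn": [0,0,0],"claw": 0.45},{"dp": [0,0,0.5],"turn": [0,0,0],"claw": 0.45},{"dp": [0,0,0.5],"turn": [0,0,0],"claw": 0.45}]'

```text
t: 4.03
ee_pos: [454.4, 72.0, 157.7]
orientation: [-1.571, -0.054, 0.044]
ft_force: [-0.4, 0.0, 0.2]
width: 30.4
```

```bash
python3 -c "
from h import *
st()
e=cam('side');C=cloud(e)
cv2.imwrite('pics/open2.png',cv2.resize(e['img'][110:230,220:360],None,fx=5,fy=5)[...,::-1])
im=e['img'].astype(int)
red=(im[...,0]>im[...,1]*1.5)&(im[...,0]<110)&(im[...,0]>15);red[:,:230]=0;red[:,340:]=0;red[:130]=0;red[230:]=0
P=C[red];P=P[P[:,2]<225]
for lo in range(130,225,5):
  Q=P[(P[:,2]>=lo)&(P[:,2]<lo+5)]
  if len(Q): print(lo,len(Q),np.round(Q.min(0)),np.round(Q.max(0)))
"
```

```text
t 4.03 p [454.4  72.  157.7] yaw 3.57 yax [ 0.007 -0.    -1.   ] w 30.4 F [-0.4  0.   0.2] M [-0.02  0.07  0.05] q6 0.07
145 1 [448.  83. 148.] [448.  83. 148.]
195 3 [434.  59. 199.] [437.  61. 200.]
200 12 [430.  59. 201.] [475.  77. 205.]
205 18 [429.  58. 205.] [474.  76. 210.]
210 16 [430.  57. 210.] [474.  76. 214.]
215 20 [430.  58. 215.] [474.  80. 220.]
220 15 [429.  58. 220.] [473.  76. 225.]
```

View pics/open2.png

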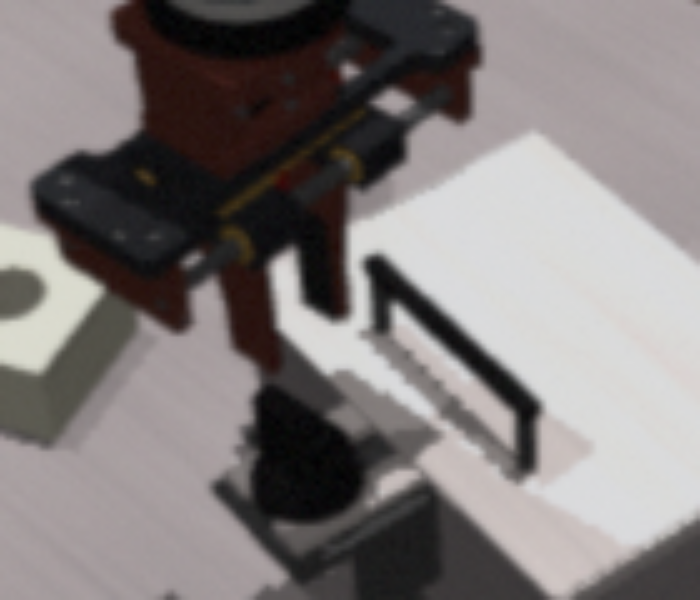

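The fingertips (crop (255,370)) sit at z≈199 with the TCP reported at 157.7. So the reported TCP is about 40 mm lower than the real fingertips, with x and y agreeing. I'll use this offset from here on and descend to a reported z of about 80, which puts the tips at about 120.

jog_arm --steps '[{"dp": [0,0,-0.2],"turn": [0,0,0],"claw": 0.45},{"dp": [0,0,-0.4],"turn": [0,0,0],"claw": 0.45},{"dp": [0,0,-0.6],"turn": [0,0,0],"claw": 0.45},{"dp": [0,0,-0.8],"turn": [0,0,0],"claw": 0.45},{"dp": [0,0,-0.93],"turn": [0,0,0],"claw": 0.45},{"dp": [0,0,-0.93],"turn": [0,0,0],"claw": 0.45}]'

```text
t: 4.58
ee_pos: [451.7, 71.7, 80.3]
orientation: [-1.571, -0.049, 0.049]
ft_force: [0.1, 0.0, 0.8]
width: 39.2
```

```bash
python3 -c "
from h import *
st()
e=cam('side');C=cloud(e)
cv2.imwrite('pics/open3.png',cv2.resize(e['img'][130:250,220:360],None,fx=5,fy=5)[...,::-1])
im=e['img'].astype(int)
red=(im[...,0]>im[...,1]*1.5)&(im[...,0]<110)&(im[...,0]>15);red[:,:230]=0;red[:,340:]=0;red[:130]=0;red[230:]=0
P=C[red];P=P[P[:,2]<165]
for lo in range(105,165,5):
  Q=P[(P[:,2]>=lo)&(P[:,2]<lo+5)]
  if len(Q): print(lo,len(Q),np.round(Q.min(0)),np.round(Q.max(0)))
"
```

```text
t 4.58 p [451.7  71.7  80.3] yaw 3.57 yax [ 0.    -0.001 -1.   ] w 39.2 F [0.1 0.  0.8] M [-0.08  0.08 -0.  ] q6 0.07
105 3 [429.  69. 108.] [430.  78. 109.]
120 18 [423.  58. 120.] [478.  72. 125.]
125 17 [423.  57. 125.] [478.  76. 130.]
130 19 [423.  57. 130.] [476.  79. 135.]
135 18 [423.  58. 135.] [476.  76. 140.]
140 18 [423.  57. 141.] [475.  76. 145.]
145 18 [422.  48. 145.] [478.  74. 150.]
150 16 [422.  57. 150.] [478.  76. 155.]
155 15 [422.  58. 156.] [478.  75. 160.]
160 19 [420.  56. 160.] [479.  70. 165.]
```

View pics/open3.png

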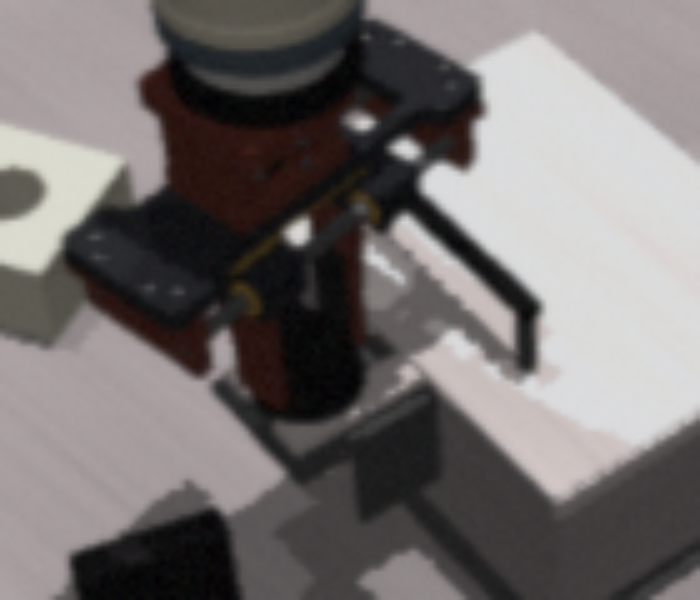

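The tips are at z≈120, straddling the bar. Closing now.

jog_arm --steps '[{"dp": [0.02,0,-0.02],"turn": [0,0,0],"claw": 0.3},{"dp": [0.02,0,-0.02],"turn": [0,0,0],"claw": 0.2},{"dp": [0.02,0,-0.02],"turn": [0,0,0],"claw": 0.1},{"dp": [0.02,0,-0.02],"turn": [0,0,0],"claw": 0},{"dp": [0.02,0,-0.02],"turn": [0,0,0],"claw": 0},{"dp": [0.02,0,-0.02],"turn": [0,0,0],"claw": 0},{"dp": [0.02,0,-0.02],"turn": [0,0,0],"claw": 0}]'

```text
t: 5.22
ee_pos: [454.4, 71.8, 80.3]
orientation: [-1.571, -0.051, 0.047]
ft_force: [-1.2, -0.1, 3.8]
width: 14.0
```

```bash
python3 -c "
from h import *
st()"
```

```text
t 5.22 p [454.4  71.8  80.3] yaw 3.57 yax [ 0.002 -0.001 -1.   ] w 14.0 F [-1.2 -0.1  3.8] M [-0.11  0.31 -0.01] q6 0.07
```

jog_arm --steps '[{"dp": [0,0,0],"turn": [0,0,0.03],"claw": 0},{"dp": [0,0,0],"turn": [0,0,0.06],"claw": 0},{"dp": [0,0,0],"turn": [0,0,0.1],"claw": 0},{"dp": [0,0,0],"turn": [0,0,0.14],"claw": 0},{"dp": [0,0,0],"turn": [0,0,0.18],"claw": 0},{"dp": [0,0,0],"turn": [0,0,0.22],"claw": 0},{"dp": [0,0,0],"turn": [0,0,0.26],"claw": 0},{"dp": [0,0,0],"turn": [0,0,0.3],"claw": 0},{"dp": [0,0,0],"turn": [0,0,0.34],"claw": 0},{"dp": [0,0,0],"turn": [0,0,0.37],"claw": 0},{"dp": [0,0,0],"turn": [0,0,0.4],"claw": 0},{"dp": [0,0,0],"turn": [0,0,0.4],"claw": 0}]'

```text
t: 6.22
ee_pos: [454.0, 71.7, 80.3]
orientation: [-1.316, -1.026, 1.022]
ft_force: [-0.5, 0.5, -0.0]
width: 13.8
```

```bash
python3 -c "
from h import *
st()"
```

```text
t 6.22 p [454.   71.7  80.3] yaw 75.76 yax [ 0.001  0.002 -1.   ] w 13.8 F [-0.5  0.5 -0. ] M [-0.07  0.07  0.04] q6 -1.19
```

Turned freely, no load. Now I'll ease on to the stop.

jog_arm --steps '[{"dp": [0,0,0],"turn": [0,0,0.012],"claw": 0},{"dp": [0,0,0],"turn": [0,0,0.024],"claw": 0},{"dp": [0,0,0],"turn": [0,0,0.034],"claw": 0},{"dp": [0,0,0],"turn": [0,0,0.034],"claw": 0}]'

```text
t: 6.55
ee_pos: [453.8, 71.7, 80.3]
orientation: [-1.273, -1.104, 1.101]
ft_force: [-1.2, -0.5, 1.2]
width: 13.8
```

```bash
python3 -c "
from h import *
st()"
```

```text
t 6.55 p [453.8  71.7  80.3] yaw 81.77 yax [ 0.     0.002 -1.   ] w 13.8 F [-1.2 -0.5  1.2] M [-0.05  0.2  -0.01] q6 -1.3
```

jog_arm --steps '[{"dp": [0,0,0],"turn": [0,0,0.006],"claw": 0},{"dp": [0,0,0],"turn": [0,0,0.012],"claw": 0},{"dp": [0,0,0],"turn": [0,0,0.015],"claw": 0},{"dp": [0,0,0],"turn": [0,0,0.015],"claw": 0}]'

```text
t: 6.88
ee_pos: [453.8, 72.1, 80.3]
orientation: [-1.252, -1.139, 1.135]
ft_force: [-1.6, 4.9, 1.4]
width: 13.9
```

```bash
python3 -c "
from h import *
st()"
```

```text
t 6.88 p [453.8  72.1  80.3] yaw 84.45 yax [ 0.     0.003 -1.   ] w 13.9 F [-1.6  4.9  1.4] M [ 0.85  0.32 -0.1 ] q6 -1.35
```

A side force appears, so the stop is met. I'll back off one degree and lift slowly.

jog_arm --steps '[{"dp": [0,0,0],"turn": [0,0,-0.006],"claw": 0},{"dp": [0,-0.004,0.03],"turn": [0,0,-0.008],"claw": 0},{"dp": [0,-0.004,0.08],"turn": [0,0,-0.008],"claw": 0},{"dp": [0,-0.004,0.13],"turn": [0,0,-0.008],"claw": 0},{"dp": [0,-0.004,0.13],"turn": [0,0,-0.008],"claw": 0}]'

```text
t: 7.3
ee_pos: [454.3, 71.6, 91.5]
orientation: [-1.264, -1.121, 1.117]
ft_force: [-0.2, -0.1, -1.4]
width: 13.5
```

```bash
python3 -c "
from h import *
st()"
```

```text
t 7.3 p [454.3  71.6  91.5] yaw 83.03 yax [ 0.002  0.002 -1.   ] w 13.5 F [-0.2 -0.1 -1.4] M [0.03 0.02 0.04] q6 -1.32
```

jog_arm --steps '[{"dp": [0,0,0.12],"turn": [0,0,0],"claw": 0},{"dp": [0,0,0.25],"turn": [0,0,0],"claw": 0},{"dp": [0,0,0.4],"turn": [0,0,0],"claw": 0},{"dp": [0,0,0.6],"turn": [0,0,0],"claw": 0},{"dp": [0,0,0.8],"turn": [0,0,0],"claw": 0},{"dp": [0,0,0.9],"turn": [0,0,0],"claw": 0},{"dp": [0,0,0.9],"turn": [0,0,0],"claw": 0},{"dp": [0,0,0.9],"turn": [0,0,0],"claw": 0},{"dp": [0,0,0.9],"turn": [0,0,0],"claw": 0}]'

```text
t: 8.05
ee_pos: [453.8, 71.4, 163.0]
orientation: [-1.263, -1.121, 1.117]
ft_force: [-0.8, -0.1, -1.2]
width: 14.1
```

```bash
python3 -c "
from h import *
st()
e=cam('side');save(e,'lift.png')"
```

```text
t 8.05 p [453.8  71.4 163. ] yaw 83.03 yax [ 0.001  0.002 -1.   ] w 14.1 F [-0.8 -0.1 -1.2] M [ 0.01 -0.01 -0.08] q6 -1.32
```

View pics/lift.png

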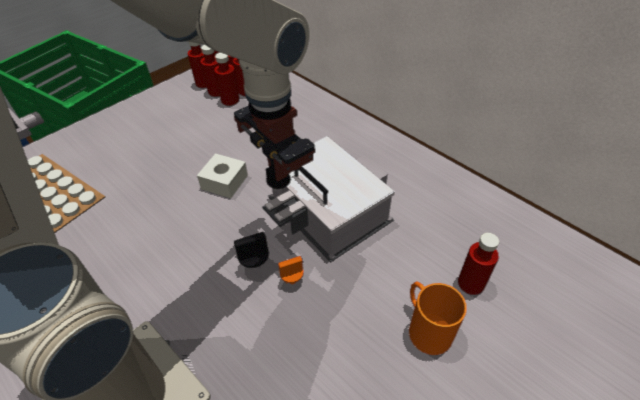

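Pin lifted clear, hanging below the gripper at (280,178). Carrying it over to the hole at about (463.4, 317.7), a mean of both views corrected by the known pin position.

jog_arm --steps '[{"dp": [0,0.15,0],"turn": [0,0,0],"claw": 0},{"dp": [0,0.45,0],"turn": [0,0,0],"claw": 0},{"dp": [0.05,0.8,0],"turn": [0,0,0],"claw": 0},{"dp": [0.05,1,0],"turn": [0,0,0],"claw": 0}]'

```text
t: 8.43
ee_pos: [457.7, 153.0, 162.0]
orientation: [-1.262, -1.119, 1.118]
ft_force: [0.7, -0.6, -1.8]
width: 13.8
```

jog_arm --steps '[{"dp": [0,0.4,0],"turn": [0,0,0],"claw": 0},{"dp": [0,0.75,0],"turn": [0,0,0],"claw": 0},{"dp": [0.05,1,0],"turn": [0,0,0],"claw": 0}]'

```text
t: 8.68
ee_pos: [460.5, 234.8, 160.8]
orientation: [-1.261, -1.118, 1.12]
ft_force: [0.5, -0.1, -1.8]
width: 13.6
```

jog_arm --steps '[{"dp": [0,0.25,0],"turn": [0,0,0],"claw": 0},{"dp": [0,0.5,0],"turn": [0,0,0],"claw": 0},{"dp": [0.05,0.7,0],"turn": [0,0,0],"claw": 0},{"dp": [0.05,0.8,0],"turn": [0,0,0],"claw": 0},{"dp": [0.05,0.8,0],"turn": [0,0,0],"claw": 0}]'

```text
t: 9.1
ee_pos: [464.2, 299.8, 159.8]
orientation: [-1.26, -1.118, 1.122]
ft_force: [0.1, 0.4, -1.5]
width: 14.0
```

```bash
python3 -c "
from h import *
st()"
```

```text
t 9.1 p [464.2 299.8 159.8] yaw 83.14 yax [-0.004  0.001 -1.   ] w 14.0 F [ 0.1  0.4 -1.5] M [-0.02  0.06  0.01] q6 -0.9
```

jog_arm --steps '[{"dp": [-0.01,0.15,0],"turn": [0,-0.001,0],"claw": 0},{"dp": [-0.01,0.22,-0.2],"turn": [0,-0.001,0],"claw": 0},{"dp": [-0.01,0.224,-0.45],"turn": [0,-0.001,0],"claw": 0},{"dp": [-0.01,0.224,-0.65],"turn": [0,-0.001,0],"claw": 0},{"dp": [-0.01,0.224,-0.68],"turn": [0,-0.001,0],"claw": 0},{"dp": [-0.01,0.224,-0.68],"turn": [0,-0.001,0],"claw": 0}]'

```text
t: 9.6
ee_pos: [462.4, 316.8, 104.3]
orientation: [-1.262, -1.118, 1.122]
ft_force: [-0.8, -0.8, -1.7]
width: 13.7
```

```bash
python3 -c "
from h import *
st()
e=cam('side');d=cam('top')
cv2.imwrite('pics/over.png',np.hstack([cv2.resize(d['img'][180:280,145:245],None,fx=4,fy=4),cv2.resize(e['img'][110:210,170:270],None,fx=4,fy=4)])[...,::-1])
C=cloud(e);m=np.zeros((400,640),bool);m[100:205,190:260]=1
g=(e['img'].max(-1)<40)
Z=C[...,2]
for lo in range(85,190,8):
  k=m&(Z>=lo)&(Z<lo+8);P=C[k]
  print(lo,len(P),np.round(np.percentile(P[:,:2],[2,98],axis=0)).tolist() if len(P)>3 else '')
"
```

```text
t 9.6 p [462.4 316.8 104.3] yaw 83.11 yax [-0.003 -0.001 -1.   ] w 13.7 F [-0.8 -0.8 -1.7] M [ 0.05 -0.07  0.01] q6 -0.87
85 0 
93 13 [[454.0, 307.0], [475.0, 313.0]]
101 34 [[447.0, 306.0], [474.0, 319.0]]
109 6 [[454.0, 307.0], [465.0, 313.0]]
117 0 
125 53 [[436.0, 290.0], [484.0, 314.0]]
133 97 [[437.0, 291.0], [482.0, 322.0]]
141 47 [[437.0, 299.0], [484.0, 316.0]]
149 54 [[437.0, 298.0], [482.0, 320.0]]
157 48 [[437.0, 297.0], [483.0, 317.0]]
165 62 [[437.0, 297.0], [467.0, 328.0]]
173 16 [[446.0, 301.0], [457.0, 331.0]]
181 15 [[449.0, 300.0], [457.0, 334.0]]
189 8 [[449.0, 300.0], [456.0, 326.0]]
```

View pics/over.png

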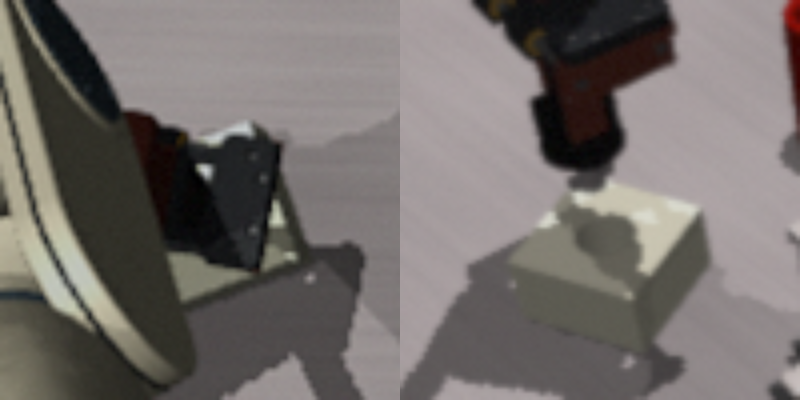

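The pin hangs upright over the hole. Descending slowly.

jog_arm --steps '[{"dp": [0.012,0.01,-0.1],"turn": [0,-0.001,0],"claw": 0},{"dp": [0.012,0.01,-0.2],"turn": [0,-0.001,0],"claw": 0},{"dp": [0.012,0.01,-0.35],"turn": [0,-0.001,0],"claw": 0},{"dp": [0.012,0.01,-0.5],"turn": [0,-0.001,0],"claw": 0},{"dp": [0.012,0.01,-0.6],"turn": [0,-0.001,0],"claw": 0},{"dp": [0.012,0.01,-0.7],"turn": [0,-0.001,0],"claw": 0},{"dp": [0.012,0.01,-0.75],"turn": [0,-0.001,0],"claw": 0},{"dp": [0.012,0.01,-0.75],"turn": [0,-0.001,0],"claw": 0}]'

```text
t: 10.37
ee_pos: [464.0, 318.1, 44.7]
orientation: [-1.264, -1.121, 1.12]
ft_force: [-0.3, 0.3, -2.6]
width: 13.6
```

```bash
python3 -c "
from h import *
st()"
```

```text
t 10.37 p [464.  318.1  44.7] yaw 83.12 yax [ 0.001  0.    -1.   ] w 13.6 F [-0.3  0.3 -2.6] M [ 0.01 -0.01 -0.04] q6 -0.87
```

jog_arm --steps '[{"dp": [0,0,-0.06],"turn": [0,0,0],"claw": 0},{"dp": [0,0,-0.12],"turn": [0,0,0],"claw": 0},{"dp": [0,0,-0.17],"turn": [0,0,0],"claw": 0},{"dp": [0,0,-0.2],"turn": [0,0,0],"claw": 0},{"dp": [0,0,-0.21],"turn": [0,0,0],"claw": 0},{"dp": [0,0,-0.21],"turn": [0,0,0],"claw": 0}]'

```text
t: 10.87
ee_pos: [463.9, 318.0, 27.7]
orientation: [-1.264, -1.121, 1.12]
ft_force: [-0.2, 0.2, -1.8]
width: 13.7
```

```bash
python3 -c "
from h import *
st()"
```

```text
t 10.87 p [463.9 318.   27.7] yaw 83.12 yax [ 0.001 -0.    -1.   ] w 13.7 F [-0.2  0.2 -1.8] M [-0.02  0.02 -0.03] q6 -0.87
```

jog_arm --steps '[{"dp": [0,0,-0.008],"turn": [0,0,0],"claw": 0},{"dp": [0,0,-0.016],"turn": [0,0,0],"claw": 0},{"dp": [0,0,-0.022],"turn": [0,0,0],"claw": 0},{"dp": [0,0,-0.022],"turn": [0,0,0],"claw": 0}]'

```text
t: 11.2
ee_pos: [464.1, 318.1, 26.3]
orientation: [-1.264, -1.121, 1.119]
ft_force: [-1.4, -0.3, 1.9]
width: 13.6
```

```bash
python3 -c "
from h import *
st()"
```

```text
t 11.2 p [464.1 318.1  26.3] yaw 83.11 yax [ 0.001  0.    -1.   ] w 13.6 F [-1.4 -0.3  1.9] M [-0.02  0.13  0.04] q6 -0.87
```

Contact at reported z=26.3, exactly the height predicted for home. Release and withdraw.

jog_arm --steps '[{"dp": [0,0,0],"turn": [0,0,0],"claw": 0.25},{"dp": [0,0,0],"turn": [0,0,0],"claw": 0.45},{"dp": [0,0,0],"turn": [0,0,0],"claw": 0.45},{"dp": [0,0,0],"turn": [0,0,0],"claw": 0.45},{"dp": [0,0,0],"turn": [0,0,0],"claw": 0.45},{"dp": [0,0,0.15],"turn": [0,0,0],"claw": 0.45},{"dp": [0,0,0.4],"turn": [0,0,0],"claw": 0.45},{"dp": [0,0,0.7],"turn": [0,0,0],"claw": 0.45},{"dp": [0,0,1],"turn": [0,0,0],"claw": 0.45},{"dp": [0,0,1],"turn": [0,0,0],"claw": 0.45}]'

```text
t: 12.03
ee_pos: [466.8, 319.9, 111.4]
orientation: [-1.266, -1.128, 1.113]
ft_force: [0.6, 0.3, -0.5]
width: 39.9
```

jog_arm --steps '[{"dp": [0,0,0.45],"turn": [0,0,0],"claw": 0.45},{"dp": [0,0,0.9],"turn": [0,0,0],"claw": 0.45},{"dp": [0,0,1],"turn": [0,0,0],"claw": 0.45},{"dp": [0,-0.45,1],"turn": [0,0,-0.04],"claw": 0.45},{"dp": [0,-0.9,1],"turn": [0,0,-0.08],"claw": 0.45},{"dp": [0,-1,1],"turn": [0,0,-0.12],"claw": 0.45}]'

```text
t: 12.53
ee_pos: [465.6, 236.4, 191.2]
orientation: [-1.41, -0.838, 0.827]
ft_force: [-0.4, 1.0, 0.7]
width: 39.4
```

```bash
python3 -c "
from h import *
st()
e=cam('side');d=cam('top');save(d,'placed_top.png');save(e,'placed_side.png')
cv2.imwrite('pics/placed.png',np.hstack([cv2.resize(d['img'][180:280,145:245],None,fx=4,fy=4),cv2.resize(e['img'][120:220,170:270],None,fx=4,fy=4)])[...,::-1])
"
```

```text
t 12.53 p [465.6 236.4 191.2] yaw 61.25 yax [ 0.008 -0.001 -1.   ] w 39.4 F [-0.4  1.   0.7] M [0.   0.01 0.01] q6 -0.62
```

View pics/placed.png

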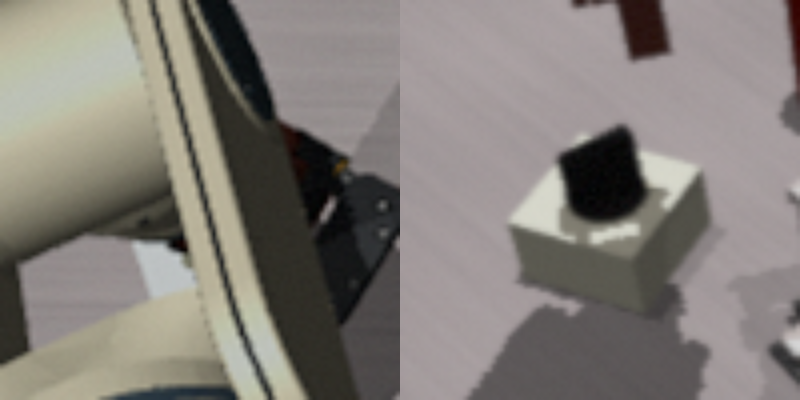

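The pin stands upright with its disc flush on the block (side crop at (605,195)). Moving to the lid handle at about (533.3, 61), jaw yaw −8°.

jog_arm --steps '[{"dp": [0.2,-0.4,0],"turn": [0,0,-0.04],"claw": 0.6},{"dp": [0.4,-0.8,0],"turn": [0,0,-0.08],"claw": 0.6},{"dp": [0.5,-1,0],"turn": [0,0,-0.12],"claw": 0.6},{"dp": [0.5,-1,0],"turn": [0,0,-0.16],"claw": 0.6},{"dp": [0.5,-1,0],"turn": [0,0,-0.2],"claw": 0.6},{"dp": [0.5,-1,0],"turn": [0,0,-0.22],"claw": 0.6}]'

```text
t: 13.13
ee_pos: [506.7, 158.8, 191.0]
orientation: [-1.556, -0.302, 0.293]
ft_force: [-0.3, 0.7, 0.3]
width: 52.9
```

jog_arm --steps '[{"dp": [0.15,-0.4,0],"turn": [0,0,-0.04],"claw": 0.6},{"dp": [0.3,-0.8,0],"turn": [0,0,-0.08],"claw": 0.6},{"dp": [0.34,-1,0],"turn": [0,0,-0.12],"claw": 0.6},{"dp": [0.34,-1,0],"turn": [0,0,-0.16],"claw": 0.6},{"dp": [0.34,-1,0],"turn": [0,0,-0.165],"claw": 0.6}]'

```text
t: 13.55
ee_pos: [534.5, 78.7, 190.6]
orientation: [-1.575, 0.108, -0.115]
ft_force: [0.7, 1.3, -0.2]
width: 52.7
```

```bash
python3 -c "
from h import *
st()"
```

```text
t 13.55 p [534.5  78.7 190.6] yaw -8.13 yax [ 0.003 -0.007 -1.   ] w 52.7 F [ 0.7  1.3 -0.2] M [-0.09  0.09 -0.02] q6 0.28
```

jog_arm --steps '[{"dp": [-0.015,-0.22,-0.1],"turn": [0.002,0,0],"claw": 0.6},{"dp": [-0.015,-0.22,-0.4],"turn": [0.002,0.001,0],"claw": 0.6},{"dp": [-0.015,-0.22,-0.7],"turn": [0.002,0.001,0],"claw": 0.6},{"dp": [-0.015,-0.22,-0.85],"turn": [0.002,0.001,0],"claw": 0.6},{"dp": [-0.015,-0.22,-0.85],"turn": [0.002,0.001,0],"claw": 0.6},{"dp": [-0.015,-0.22,-0.85],"turn": [0.002,0.001,0],"claw": 0.6}]'

```text
t: 14.05
ee_pos: [533.0, 62.0, 122.1]
orientation: [-1.569, 0.109, -0.107]
ft_force: [-0.9, -0.7, -0.8]
width: 52.7
```

```bash
python3 -c "
from h import *
st()
e=cam('side')
cv2.imwrite('pics/lidpre.png',cv2.resize(e['img'][90:230,230:370],None,fx=4,fy=4)[...,::-1])
C=cloud(e);Z=C[...,2];im=e['img'].astype(int)
red=(im[...,0]>im[...,1]*1.5)&(im[...,0]<110)&(im[...,0]>15)
P=C[red];P=P[(P[:,1]>0)&(P[:,1]<120)&(P[:,0]>450)&(P[:,0]<600)]
for lo in range(120,200,5):
  Q=P[(P[:,2]>=lo)&(P[:,2]<lo+5)]
  if len(Q): print(lo,len(Q),np.round(Q.min(0)),np.round(Q.max(0)))
# pin check
m=np.zeros((400,640),bool);m[140:185,200:250]=1
k=m&(e['img'].max(-1)<45);P=C[k];B=P[P[:,2]>85];print('bar',len(B),cv2.minAreaRect(B[:,:2].astype(np.float32)),np.percentile(P[:,2],[2,98]))
"
```

```text
t 14.05 p [533.   62.  122.1] yaw -7.85 yax [-0.001 -0.001 -1.   ] w 52.7 F [-0.9 -0.7 -0.8] M [-0.09  0.01  0.05] q6 0.23
150 1 [533.  85. 150.] [533.  85. 150.]
165 9 [498.  46. 165.] [561.  71. 170.]
170 14 [497.  46. 170.] [561.  71. 175.]
175 11 [498.  45. 175.] [561.  71. 179.]
180 15 [497.  46. 180.] [561.  69. 184.]
185 16 [497.  46. 185.] [562.  68. 189.]
190 15 [496.  47. 191.] [561.  70. 195.]
195 13 [496.  45. 196.] [563.  70. 199.]
bar 99 ((249.5218048095703, -64.05731201171875), (892.4125366210938, 43.27668762207031), 60.73363494873047) [53.34047261 95.54859196]
```

View pics/lidpre.png

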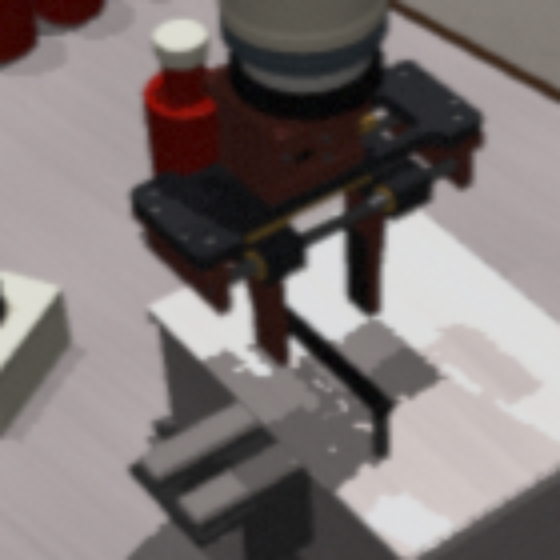

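Fingers straddle the handle bar. Down to a reported z of about 87 and close.

jog_arm --steps '[{"dp": [0,-0.01,-0.15],"turn": [0,0,0],"claw": 0.6},{"dp": [0,-0.01,-0.3],"turn": [0,0,0],"claw": 0.6},{"dp": [0,-0.01,-0.44],"turn": [0,0,0],"claw": 0.6},{"dp": [0,-0.01,-0.44],"turn": [0,0,0],"claw": 0.6},{"dp": [0,-0.01,-0.44],"turn": [0,0,0],"claw": 0.4},{"dp": [0,-0.01,-0.44],"turn": [0,0,0],"claw": 0.2},{"dp": [0,-0.01,-0.44],"turn": [0,0,0],"claw": 0},{"dp": [0,-0.01,-0.44],"turn": [0,0,0],"claw": 0},{"dp": [0,-0.01,-0.44],"turn": [0,0,0],"claw": 0},{"dp": [0,-0.01,-0.44],"turn": [0,0,0],"claw": 0}]'

```text
t: 14.93
ee_pos: [534.0, 61.2, 88.1]
orientation: [-1.568, 0.107, -0.11]
ft_force: [0.0, 0.6, -0.5]
width: 16.1
```

```bash
python3 -c "
from h import *
st()"
```

```text
t 14.93 p [534.   61.2  88.1] yaw -7.91 yax [ 0.001 -0.    -1.   ] w 16.1 F [ 0.   0.6 -0.5] M [-0.06  0.04 -0.01] q6 0.23
```

jog_arm --steps '[{"dp": [0,0,0],"turn": [0,0,0],"claw": 0},{"dp": [0,0,0],"turn": [0,0,0],"claw": 0}]'

```text
t: 15.1
ee_pos: [532.4, 61.3, 88.0]
orientation: [-1.568, 0.11, -0.107]
ft_force: [-5.8, 1.8, 3.3]
width: 11.3
```

```bash
python3 -c "
from h import *
st()
th=np.radians
u=np.array([-np.cos(th(8)),np.sin(th(8))])
for a in (0,8,15,22.5,30,37.5,45):
  A=145*np.cos(th(a))-46*np.sin(th(a));z=145*np.sin(th(a))+46*np.cos(th(a))
  d=(A-145)*u;print(a,np.round([*(d/80),(z-46)/80],3))"
```

```text
t 15.1 p [532.4  61.3  88. ] yaw -7.92 yax [-0.002 -0.    -1.   ] w 11.3 F [-5.8  1.8  3.3] M [ 0.13  0.95 -0.1 ] q6 0.23
0 [-0.  0.  0.]
8 [ 0.097 -0.014  0.247]
15 [ 0.209 -0.029  0.45 ]
22.5 [ 0.355 -0.05   0.65 ]
30 [ 0.525 -0.074  0.829]
37.5 [ 0.718 -0.101  0.985]
45 [ 0.928 -0.13   1.113]
```

jog_arm --steps '[{"dp": [0.0,0,0.05],"turn": [0,0,0],"claw": 0},{"dp": [0.045,-0.007,0.125],"turn": [0,0,0],"claw": 0},{"dp": [0.097,-0.014,0.247],"turn": [0,0,0],"claw": 0},{"dp": [0.15,-0.02,0.35],"turn": [0,0,0],"claw": 0},{"dp": [0.209,-0.029,0.45],"turn": [0,0,0],"claw": 0},{"dp": [0.209,-0.029,0.45],"turn": [0,0,0],"claw": 0}]'

```text
t: 15.6
ee_pos: [549.2, 58.9, 125.7]
orientation: [-1.568, 0.111, -0.107]
ft_force: [-5.2, 1.9, -1.8]
width: 11.0
```

```bash
cat >> h.py <<'E'
def lidang(p,H=None):
    # handle grip from TCP assumption
    o=np.array([533.2-1.0,61.2]);
E
python3 -c "
from h import *
st()
e=cam('side');d=cam('top')
cv2.imwrite('pics/lid1.png',np.hstack([cv2.resize(d['img'][80:270,200:390],(400,400)),cv2.resize(e['img'][80:240,230:390],(400,400))])[...,::-1])"
```

```text
t 15.6 p [549.2  58.9 125.7] yaw -7.93 yax [-0.002 -0.    -1.   ] w 11.0 F [-5.2  1.9 -1.8] M [ 0.23  1.05 -0.06] q6 0.22
```

View pics/lid1.png

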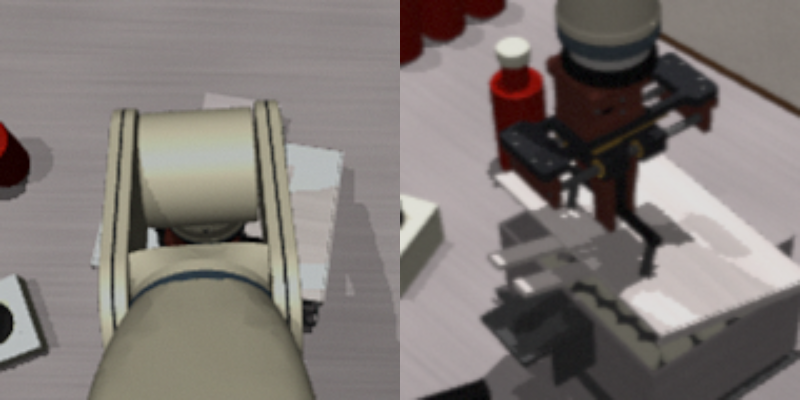

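The lid rises and caps show underneath. I'll continue along the arc to about 37°, then check.

jog_arm --steps '[{"dp": [0.07,-0.01,0.1],"turn": [0,0,0],"claw": 0},{"dp": [0.146,-0.021,0.2],"turn": [0,0,0],"claw": 0},{"dp": [0.23,-0.033,0.293],"turn": [0,0,0],"claw": 0},{"dp": [0.316,-0.045,0.379],"turn": [0,0,0],"claw": 0},{"dp": [0.41,-0.058,0.46],"turn": [0,0,0],"claw": 0},{"dp": [0.509,-0.072,0.535],"turn": [0,0,0],"claw": 0},{"dp": [0.509,-0.072,0.535],"turn": [0,0,0],"claw": 0}]'

```text
t: 16.28
ee_pos: [590.8, 53.0, 171.0]
orientation: [-1.568, 0.11, -0.107]
ft_force: [-10.3, 1.0, 8.4]
width: 11.2
```

```bash
cat > ang.py <<'E'
from h import *
st()
e=cam('side');d=cam('top')
x=np.array([np.cos(np.radians(-8)),np.sin(np.radians(-8))]);y=np.array([-x[1],x[0]])
S=np.array([454.0,71.7]) # slot true
for n,c in(('side',e),('top',d)):
    C=cloud(c);b=np.array([-1.4,-1.2]) if n=='side' else np.array([.9,1.])
    q=C[...,:2]-b-S; hx=q@x-135; hy=q@y; z=C[...,2]
    im=c['img'].astype(int)
    k=(hx>-110)&(hx<80)&(abs(hy)<116)&(z>104)&(z<270)&(im.min(-1)>90)&(im.max(-1)-im.min(-1)<30)
    k&=(abs(hy)>55)
    P=np.stack([hx[k],z[k]],-1); 
    a=np.degrees(np.arctan2(P[:,1]-100,90-P[:,0]));  # top face 8 above hinge -> correct
    r=np.hypot(P[:,1]-100,90-P[:,0]);g=r>60
    aa=a[g]-np.degrees(np.arcsin(8/r[g]));print(n,g.sum(),'lid angle',np.round(np.percentile(aa,[10,25,50,75,90]),1))
import sys
cv2.imwrite('pics/'+sys.argv[1],np.hstack([cv2.resize(d['img'][80:270,200:390],(400,400)),cv2.resize(e['img'][60:240,210:390],(400,400))])[...,::-1])
E
python3 ang.py lid2.png
```

```text
t 16.28 p [590.8  53.  171. ] yaw -7.93 yax [-0.002 -0.    -1.   ] w 11.2 F [-10.3   1.    8.4] M [0.2  1.86 0.02] q6 0.21
side 764 lid angle [37.7 37.9 38.1 38.3 38.5]
top 423 lid angle [37.3 37.8 38.2 38.6 39.2]
```

View pics/lid2.png

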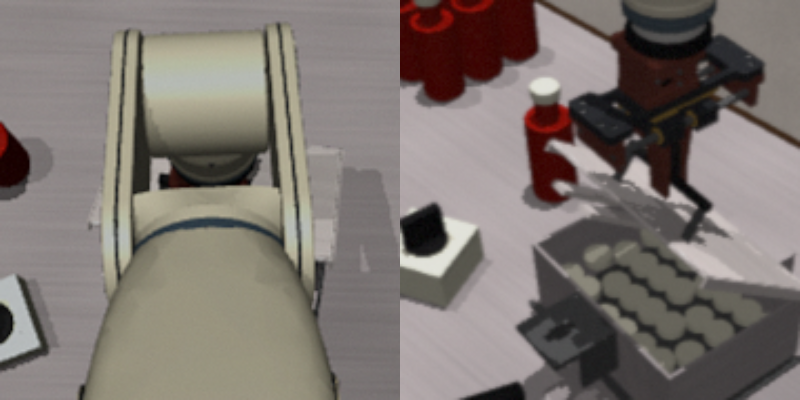

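jog_arm --steps '[{"dp": [0.03,-0.004,0.04],"turn": [0,0,0],"claw": 0},{"dp": [0.09,-0.013,0.08],"turn": [0,0,0],"claw": 0},{"dp": [0.14,-0.02,0.11],"turn": [0,0,0],"claw": 0},{"dp": [0.186,-0.026,0.134],"turn": [0,0,0],"claw": 0},{"dp": [0.186,-0.026,0.134],"turn": [0,0,0],"claw": 0},{"dp": [0.186,-0.026,0.134],"turn": [0,0,0],"claw": 0},{"dp": [0.186,-0.026,0.134],"turn": [0,0,0],"claw": 0}]'

```text
t: 16.97
ee_pos: [605.1, 50.9, 180.7]
orientation: [-1.568, 0.11, -0.107]
ft_force: [4.8, 0.2, -15.2]
width: 11.3
```

```bash
python3 ang.py lid3.png
```

```text
t 16.97 p [605.1  50.9 180.7] yaw -7.94 yax [-0.002 -0.    -1.   ] w 11.3 F [  4.8   0.2 -15.2] M [ 0.01 -0.88 -0.03] q6 0.2
side 533 lid angle [43.8 44.5 44.6 44.7 44.9]
top 305 lid angle [44.2 44.4 44.7 45.2 45.6]
```

View pics/lid3.png

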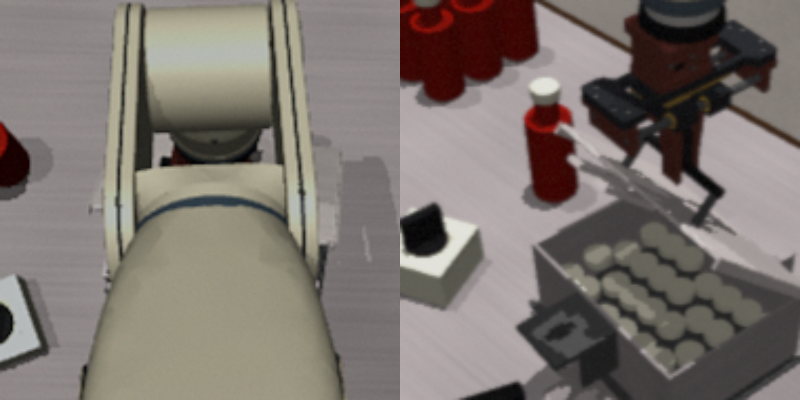

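Both views give 44.6°. I'll hold there to let it relax, then check steadiness, pin, bottles and jug.

jog_arm --steps '[{"dp": [0,0,0],"turn": [0,0,0],"claw": 0},{"dp": [0,0,0],"turn": [0,0,0],"claw": 0},{"dp": [0,0,0],"turn": [0,0,0],"claw": 0},{"dp": [0,0,0],"turn": [0,0,0],"claw": 0},{"dp": [0,0,0],"turn": [0,0,0],"claw": 0},{"dp": [0,0,0],"turn": [0,0,0],"claw": 0}]'

```text
t: 17.57
ee_pos: [605.0, 50.9, 180.6]
orientation: [-1.568, 0.11, -0.107]
ft_force: [4.3, 0.9, -13.2]
width: 10.9
```

```bash
python3 ang.py lid4.png
python3 - <<'E'
from h import *
import pickle
e=cam('side');d=cam('top');save(e,'end.png')
e0=pickle.load(open('side0.pkl','rb'))
C=cloud(e);C0=cloud(e0)
# bystanders: side-view white caps / orange
for nm,(u0,u1,v0,v1),f in(("jug",(400,475,275,360),lambda im:(im[...,0]>im[...,2]*2)&(im[...,0]>90)),("bA",(255,298,90,155),lambda im:(im[...,0]>im[...,1]*2.5)&(im[...,0]>50)),("bB",(450,505,228,300),lambda im:(im[...,0]>im[...,1]*2.5)&(im[...,0]>50))):
    r=[]
    for c,K in((e0,C0),(e,C)):
        im=c['img'].astype(int);m=np.zeros((400,640),bool);m[v0:v1,u0:u1]=1;k=m&f(im)&(c['range_z']>0);r.append(np.median(K[k],axis=0))
    print(nm,np.round(r[0]),np.round(r[1]-r[0],1))
m=np.zeros((400,640),bool);m[140:190,205:245]=1;k=m&(e['img'].max(-1)<45)
P=C[k];P=P[(P[:,0]>400)&(P[:,0]<520)&(P[:,1]>270)]
D=P[(P[:,2]>80)]
t=P[(P[:,2]>91)&(P[:,2]<98)]; print("bar top z",np.percentile(P[:,2],98),cv2.minAreaRect(t[:,:2].astype(np.float32)))
E
```

```text
t 17.57 p [605.   50.9 180.6] yaw -7.93 yax [-0.002 -0.    -1.   ] w 10.9 F [  4.3   0.9 -13.2] M [ 0.09 -0.59  0.02] q6 0.2
side 542 lid angle [43.7 44.4 44.5 44.6 44.8]
top 303 lid angle [44.  44.4 44.7 45.2 45.7]
jug [ 497. -325.   74.] [-0.5 -0.1 -3.4]
bA [647. 308.  88.] [ 1.   0.6 -9.7]
bB [ 624. -335.  102.] [ -2.7   5.8 -13. ]
bar top z 95.47005602148158 ((461.9455261230469, 315.4250183105469), (14.581624984741211, 44.27716827392578), 82.74747467041016)
```

View pics/end.png

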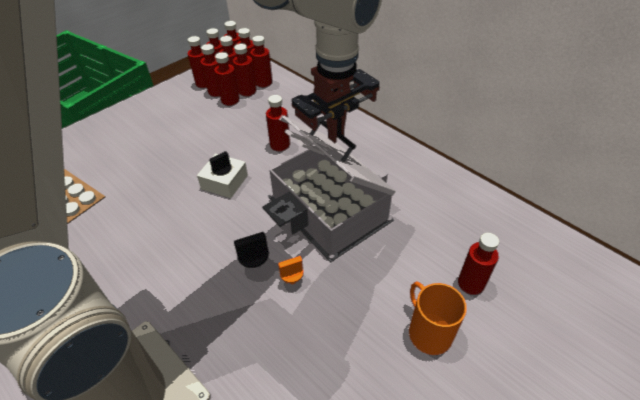

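The lid is held, the pin is home (bar top z≈95, side-view centre (461.9, 315.4) against hole (461.4, 315.4)), and the bottles and jug stand where they were. Handing in.

```bash
python3 -c "
from h import *
print(ctrl.close_job()); st()"
```

```text
the job is handed in; nothing more can be done
None
the job is handed in; nothing more can be done
```

The job is handed in at about 17.7 s of the 58 s. The pin stands in the rest block and the arm is holding the lid at about 44.6°. No verdict was reported.

**What I did:**
- I gripped the pin (the smaller black T-handle, standing in the slot) and turned it about 80° anticlockwise to the stop.
- I lifted it out, seated it in the rest block's hole and let go. Contact came at the height predicted for fully home.
- I took the lid's handle bar from above, followed the hinge arc up and stayed gripped.

**Last checks:**
- **Lid:** the two cameras gave 44.5° and 44.7°. It did not change over a 0.6 s hold, with about 14 N on the wrist.
- **Pin:** upright, within 1 mm of the hole centre in the side view. The bar top read 95 mm, against 94 mm expected.
- **Bottles and jug:** both bottles and the jug stand upright. Their measured centres shifted by at most 6 mm horizontally. The height readings shifted by up to 13 mm, which I put down to shadow changing the colour masks.

**What disagreed:**
- **Fingertip height:** the reported TCP read about 40 mm lower than the fingertips seen in the camera, so my first grasp closed on air above the bar. Nothing was touched, and I used the measured offset from then on.
- **Camera positions:** the two cameras differed by 2 to 4 mm in position. I allowed for this using the pin's position in the slot.

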